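# Post a carton through the spring flap

## Task

Sort the small carton that stands in the track on the raised deck: with one finger push the spring flap at the end of the deck open and hold it out of the way, and with the other finger push the carton along the track and through the opening so that it drops into the bin behind. Open the flap with the finger, not with the carton: the carton must not push on the flap, and it must not be lifted or carried. Then draw back so that the flap springs fully shut, and leave all the other goods where they stand.

Things in the scene. Friction and masses are not known exactly. Their poses are not given: they have to be found in the camera images.
- sill (a point): Middle of the hatch deck's far edge, on its top, about 90 mm above the table. +x: horizontal push direction (off the deck, over the bin), +y left, +z up. 'Sill frame' below means this one, in mm. The fixed hatch varies in place and yaw. White deck: x -175 to 0, y -140 to 140. At x -6 to 0 two panels 45 mm high leave an opening y -67 to 67, open at the top: fingers reach in from above.
- track (a point): Middle of the track on the deck, at sill frame (-85, -22, 0), axes as the sill's. Two steel strips, 6 mm high and 4 mm wide, from x = -150 to -20, leave a track 58 mm wide between them, centred on y = -22.
- bin_floor (a point): Middle of the floor of the grey open bin right behind the deck's edge, at sill frame (95, 0, -84). Inside it measures 190 (x) by 245 (y) mm, and its rim is 15 mm below the deck, so fingers above deck level move freely over it.
- flap_hinge (a point): Foot of the flap's vertical hinge at deck level, sill frame (5, 65, 0): the left end of the opening. The flap is an aluminium plate 127 mm long, 5 mm thick, from 5 to 43 mm above deck level; shut, it reaches across to y = -62. A finger moving in +x about 30 mm right of the hinge opens it to about 1.1 rad at 50 mm past the edge and still holds it at 90 mm past.
- flap_edge (a point): Middle of the flap's free end, 126 mm from the hinge and 24 mm above deck level.
- flap (a joint): Angle of the spring flap in rad: 0 = shut across the opening, growing as it swings away from the deck over the bin, stop at 1.5. A damped spring shuts it by itself in about 1 s; closing torque 0.10 N m when shut, 0.25 N m at 1.2 rad (2 to 5 N at a finger).
- carton: Small brown carton with paper band, 40 (x) by 50 (y) by 50 mm high, about 0.1 kg, loose and square in the track, its centre 55 to 100 mm short of the edge. Origin: centre of its underside. Pushed from behind it tips into the bin once its centre is past the edge. About 60 mm stay free between it and the hinge for the flap finger, which goes ahead and to the left of the pushing finger.
- can: Bystander: a low food can, 48 mm across, 42 mm high, on the deck left of the track, at about y = 110. Origin: centre of its underside.
- jar: Bystander: a small jar, 44 mm across, 52 mm high, on the deck right of the track, at about y = -110. Origin: centre of its underside.
- tall_can: Bystander: a food can, 74 mm across, 110 mm high, on the table beside the hatch. Origin: centre of its underside.
- oil_bottle: Bystander: a bottle, 66 mm across, 200 mm high, on the table. Origin: centre of its underside.
- big_jar: Bystander: a big jar, 84 mm across, 120 mm high, on the table. Origin: centre of its underside.
- tea_box: Bystander: an upright box, 70 by 110 by 150 mm high, on the table. Origin: centre of its underside.
Not all that is in view belongs to the job. What is shaped like the carton but black is not meant.

How it is judged:
By the outcome, as a careful person would: the job done as asked, in the order asked, and still so for the second after the job is handed in, with the robot touching nothing.
It also fails if it takes over 35 s, if anything falls off the work surface, if the arm or the gripper's body presses on something with over 40 N, if the wrist force passes 120 N, or if a joint passes its speed limit or range.

## Robot

A 6-joint arm with a two-finger parallel gripper is mounted at the origin on the work surface. World frame = base frame: x ahead of the robot, y to its left, z up, the work surface at z = 0. Lengths are in m, angles in rad, forces in N, time in s.
With the tool pointing down it reaches from about 0.35 to 0.85 m from the base axis. Payload 8.1 kg.
Tool frame: the origin (TCP) lies midway between the tips of the shut fingers; the grasp point (between the pads) lies robot.grip_depth behind it (robot.grip_depth is the distance from the TCP to the grasp point, in m); z points along the fingers, y is the line along which they close (so a half turn about z gives the same grasp; the last joint's range is limited). The gripper opens to 93 mm and grips with 3 to 60 N. Pads are 15 mm wide; open, the fingers measure 128 mm over their backs; the gripper's body (75 mm by 188 mm) begins 65 mm behind the grasp point.
Start: joints at [1.079, 0.13, 1.488, -0, 1.523, -0.085], TCP at [0.237, 0.551, 0.219] pointing down, gripper open.
Joint ranges: [-2.96, 2.96], [-0.89, 2.26], [0.02, 2.5], [-1.34, 4.48], [0, 2.73], [-2.66, 2.66]. Speed limits (rad/s): [2.39, 2.39, 2.79, 3.14, 3.14, 3.14].

## Interface

Orientations are given as a rotation vector (axis times angle).
In Python, from plant import robot gives the robot as it stands.
- The arm moves only by the tool carry_out, never from a script. Its argument "rows" is a list of rows, each a list of 6 numbers: the shift along the tool's x, y, z in m, then the turn, a rotation vector about the tool's x, y, z in degrees. A call has 1 to 12 rows; each row is the pose to reach, as a shift and turn from the pose commanded when the call began, along the tool's axes at that moment; what a row does not reach only later rows make up. A row lasts 1/8 s, in which the tool goes at most 62.5 mm and 10.7 degrees, less where a joint would pass 70% of its speed; a pose out of reach is approached as far as the arm can. A call with a gripper value outside its range is refused whole. "jaw" is the closure in counts, from 0 (fully open) to 255 (shut), set as the call begins (left out, the last holds). The fingers move at their own pace and stop on an object; "force" is the grip in N (left out, the last holds). Time passes only in rows, so rows that repeat a pose let the fingers close. It gives the time, the measured TCP pose, the force, the opening and the grip force at its end, in the units of the state.
- robot.read_state(): the state, without advancing time (a new reading comes with each control period).
- robot.read_camera(name): name is "scene" or "top" or "wrist"; returns the picture (420x560x3 uint8, red, green, blue); there is no depth.
- robot.camera_model(name): a dict with "fx", "fy", "cx", "cy" (pixels), "R" (3x3) and "t" (3): a world point X has camera coordinates R X + t; the wrist camera has in their place "mount" (4x4, takes a point from camera to tool coordinates, whose origin is the TCP and whose axes are the flange's). Camera axes: x right, y down, z forward; pixel columns grow to the right and rows downward; lengths in m; the calibration is good to about 2 mm. A picture is of the moment at which its call begins: read the wrist's pose just before it. camera_model takes no time and is no camera call.
- robot.close_job(): hands the job in; it is judged then, once.
Trained networks look in the newest picture that a camera, given by its name, has taken for a name from the list of things; names that differ only in an ending like _2 or _b are one class to them, and where a whole thing is asked for, a point or a joint stands for the part that bears it (a point fixed in the world has none). Each returns a list of dicts, best first, with "conf" (0 to 1); they miss things now and then, are a little off and sometimes report something else, mostly with a low value. They report only what shows in the picture. A call takes as long as a camera call. They do not tell look-alikes from the thing itself.
- robot.outline_of(camera, target): "pixels" (420x560 bool, what is visible of it) and "pixel" ([column, row] in pixels, amid what is visible of it).
The state is a dict: "t": time; "q": joint angles; "dq": joint speeds; "joint_torque": joint torques, N m; "tool_pos": TCP position; "orientation": TCP orientation; "force": force on the tool from outside, world axes, zero at the start; "wrist_torque": the same for the moment, N m; "opening": finger opening in m; "gripper_force": force on a finger pad.
Only numpy, scipy, OpenCV 4.12 (cv2) and the standard library are available. Lean on these libraries where they do the work, as an engineer would, in place of code of your own. Each camera call takes 0.05 s, during which the arm holds its last target. There are 200 camera calls.

## Working session

There is one attempt and no reset: what is moved stays moved. The work goes in short steps, Python scripts to look and compute and a tool call to move; the robot and the scene stay as the last step left them, time stands still between calls to the robot, and variables do not carry over. Pictures are saved under pics/ and viewed, at most 10 in all, crops included, and the job is handed in when it is done.

Besides the shell and the picture viewer there is one more tool, called as a command line: name --pt "numbers of a row" for each row, then --argument value for the rest. carry_out: Moves the arm, as the interface text tells. Its arguments: {"type":"object","properties":{"rows":{"type":"array"},"jaw":{"type":"number"},"force":{"type":"number"}},"required":["rows"]}

```bash
mkdir -p pics; ls; python3 - <<'E'
from plant import robot
import cv2,numpy as np
s=robot.read_state();print(s['t'],s['tool_pos'],s['orientation'],s['opening'],robot.grip_depth)
a=[]
for c in("scene","top"):
    im=robot.read_camera(c);cv2.imwrite(f'pics/{c}0.png',im[:,:,::-1])
    m=robot.camera_model(c);print(c,{k:np.round(v,4).tolist() for k,v in m.items()})
    for n in("carton","flap","can","jar","sill","flap_edge","tall_can","oil_bottle","big_jar","tea_box"):
        try:
            for d in robot.outline_of(c,n)[:3]:
                ys,xs=np.nonzero(d['pixels']);print(c,n,round(d['conf'],2),np.round(d['pixel']),xs.min(),xs.max(),ys.min(),ys.max())
        except Exception as e: print(n,e)
E
```

```text
pics
0.0 [0.23709798 0.55054463 0.21758159] [-6.34465143e-01 -3.07632267e+00  2.77845256e-03] 0.09315610337186056 0.0188
scene {'fx': 498.752, 'fy': 498.752, 'cx': 279.4821, 'cy': 209.3726, 'R': [[-0.3472, 0.9378, -0.0021], [0.5218, 0.1913, -0.8314], [-0.7793, -0.2897, -0.5557]], 't': [0.1768, -0.187, 1.679]}
scene carton 0.72 [238. 194.] 228 249 181 204
scene carton 0.62 [295. 199.] 284 306 184 209
scene carton 0.62 [204. 226.] 196 217 207 232
scene flap 0.67 [292. 219.] 270 324 207 227
scene flap 0.65 [471. 226.] 447 481 211 247
scene can 0.65 [352. 198.] 339 358 190 212
scene jar 0.73 [266. 183.] 256 273 171 194
scene sill 0.64 [288. 254.] 221 362 184 318
scene flap_edge 0.64 [298. 214.] 270 324 207 228
scene tall_can 0.66 [471. 226.] 446 481 211 245
scene tall_can 0.65 [264. 184.] 255 273 171 194
scene oil_bottle 0.96 [460. 258.] 434 474 211 295
scene oil_bottle 0.59 [291. 252.] 220 362 185 318
scene big_jar 0.6 [116. 199.] 98 135 175 227
scene tea_box 0.96 [155. 160.] 128 178 132 191
top {'fx': 379.7832, 'fy': 379.7832, 'cx': 280.2725, 'cy': 209.806, 'R': [[-0.0102, -0.9999, 0.0091], [-0.988, 0.0086, -0.1544], [0.1543, -0.0106, -0.988]], 't': [-0.0104, 0.5299, 1.2318]}
top carton 0.73 [266. 221.] 258 275 216 231
top carton 0.58 [332. 211.] 326 342 203 221
top carton 0.54 [328. 254.] 322 335 247 263
top flap 0.75 [254. 199.] 237 276 194 202
top flap 0.62 [144. 246.] 126 158 233 257
top can 0.5 [256. 196.] 237 276 194 202
top can 0.46 [222. 239.] 219 234 229 243
top jar 0.7 [296. 236.] 291 305 229 243
top sill 0.66 [256. 202.] 208 307 141 260
top flap_edge 0.64 [253. 197.] 237 275 194 202
top tall_can 0.85 [144. 245.] 127 159 234 257
top oil_bottle 0.79 [146. 204.] 127 162 193 218
top big_jar 0.93 [409. 193.] 390 425 181 210
top tea_box 0.57 [417. 254.] 391 442 241 269
```

View pics/top0.png

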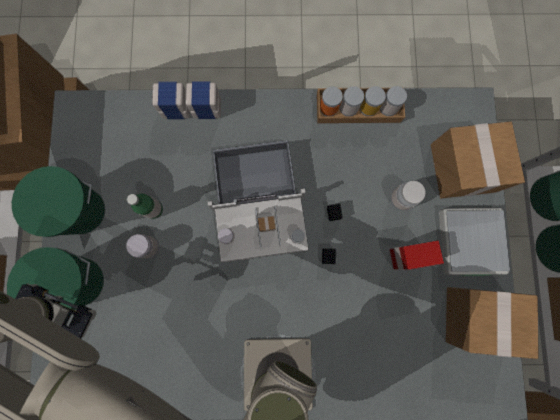

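View pics/scene0.png

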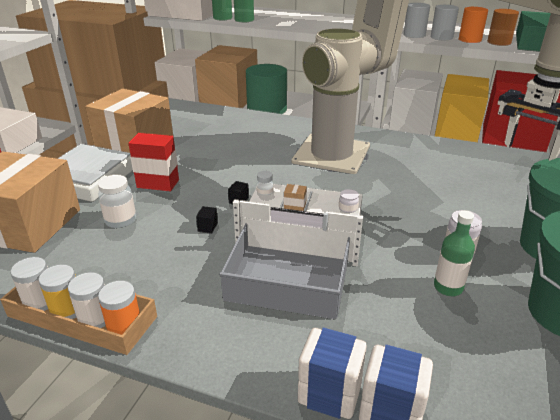

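The top view shows the hatch deck (about columns 216–306, rows 198–260) with the brown carton at (266,222), the can at (226,236), the jar at (297,236), and the flap at row ~198 with the bin beyond. The black boxes at (334,212) and (328,256) are decoys on the table. The scene view agrees: carton at (295,198), flap at (297,215).

```bash
cat > h.py <<'E'
from plant import robot
import cv2,numpy as np
from scipy.spatial.transform import Rotation as Ro
def ray(m,uv,z):
    d=m['R'].T@np.array([(uv[0]-m['cx'])/m['fx'],(uv[1]-m['cy'])/m['fy'],1]);o=-m['R'].T@m['t']
    return o+d*(z-o[2])/d[2]
def proj(m,X):
    c=np.atleast_2d(X)@m['R'].T+m['t'];return np.c_[m['fx']*c[:,0]/c[:,2]+m['cx'],m['fy']*c[:,1]/c[:,2]+m['cy']]
def wrist():
    s=robot.read_state();im=robot.read_camera('wrist');m=dict(robot.camera_model('wrist'))
    T=np.eye(4);T[:3,:3]=Ro.from_rotvec(s['orientation']).as_matrix();T[:3,3]=s['tool_pos']
    C=np.linalg.inv(T@np.array(m['mount']));m['R']=C[:3,:3];m['t']=C[:3,3];return s,im,m
E
python3 - <<'E'
from h import *
m={k:np.array(v) for k,v in robot.camera_model('top').items()}
for uv,z in [((222,260),.09),((307,252),.09),((215,207),.09+.045),((303,193),.135),((266,221),.13)]: print(uv,ray(m,uv,z).round(3))
print(np.round(robot.camera_model('wrist')['mount'],4))
s=robot.read_state();print(Ro.from_rotvec(s['orientation']).as_matrix().round(3))
im=cv2.imread('pics/top0.png')[130:270,200:320];cv2.imwrite('pics/topc.png',cv2.resize(im,None,fx=5,fy=4.2,interpolation=cv2.INTER_CUBIC))
E
```

```text
(222, 260) [0.364 0.17  0.09 ]
(307, 252) [ 0.386 -0.098  0.09 ]
(215, 207) [0.526 0.188 0.135]
(303, 193) [ 0.568 -0.086  0.135]
(266, 221) [0.481 0.03  0.13 ]
[[-2.000e-04 -9.550e-01 -2.967e-01  8.300e-02]
 [ 1.000e+00  0.000e+00 -8.000e-04 -4.000e-04]
 [ 8.000e-04 -2.967e-01  9.550e-01 -1.654e-01]
 [ 0.000e+00  0.000e+00  0.000e+00  1.000e+00]]
[[-0.918  0.396  0.   ]
 [ 0.396  0.918 -0.   ]
 [-0.    -0.    -1.   ]]
```

View pics/topc.png

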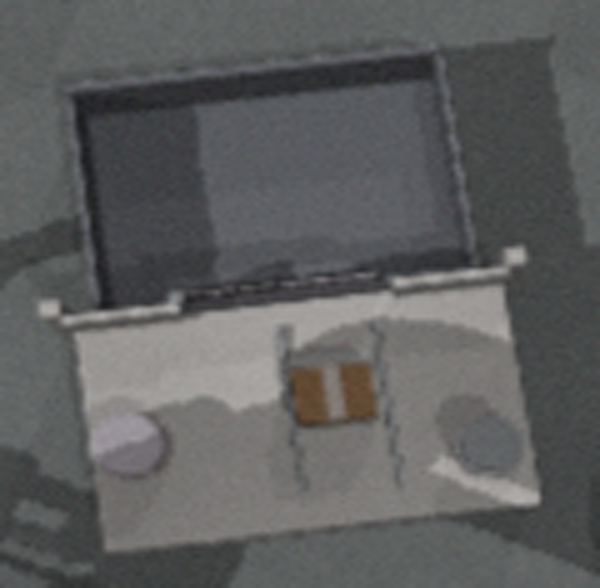

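The crop shows the carton lying between the strips, clear of the flap. The near deck corners at (221,261) and (308,249) put the sill at about (0.552, 0.058) with yaw ≈7°. The carton is about 74 mm short of the edge. Plan: keep the gripper fully open, with its closing line 31° off the push direction, so the +y finger is 94 mm ahead and 57 mm to the left. First I move above the hatch to measure.

carry_out --pt "0 0 -0.04 0 0 0" --pt "-0.04 -0.033 -0.05 0 0 2.5" --pt "-0.085 -0.07 -0.05 0 0 5.5" --pt "-0.13 -0.108 -0.05 0 0 8.5" --pt "-0.175 -0.145 -0.05 0 0 11.5" --pt "-0.22 -0.183 -0.05 0 0 14.5" --pt "-0.265 -0.22 -0.05 0 0 17.5" --pt "-0.31 -0.258 -0.05 0 0 20.5" --pt "-0.355 -0.295 -0.05 0 0 24" --pt "-0.4 -0.332 -0.05 0 0 27" --pt "-0.427 -0.355 -0.05 0 0 28.7" --pt "-0.427 -0.355 -0.05 0 0 28.7" --jaw 0

```text
t: 2.6
tool_pos: [0.4897, 0.0539, 0.2685]
orientation: [-1.383, -2.821, 0.001]
force: [0.2, -0.2, 0.9]
opening: 0.0935
gripper_force: 0.0
```

```bash
python3 - <<'E'
from h import *
s,im,m=wrist()
cv2.imwrite('pics/w1.png',im[:,:,::-1]);np.savez('w1.npz',**m)
print(s['t'],s['tool_pos'],s['orientation'],s['force'],m['fx'])
for n in('carton','flap','can','jar'):
    for d in robot.outline_of('wrist',n)[:2]:
        ys,xs=np.nonzero(d['pixels']);print(n,round(d['conf'],2),np.round(d['pixel']),xs.min(),xs.max(),ys.min(),ys.max())
        if n=='carton': print(cv2.minAreaRect(np.c_[xs,ys].astype(np.float32)))
E
```

```text
2.6 [0.48967104 0.05388576 0.26848146] [-1.38288118e+00 -2.82082662e+00  7.72252156e-04] [ 0.2109907  -0.21763515  0.86833601] 354.58690062484663
carton 0.97 [181. 329.] 158 203 307 338
((181.33169555664062, 329.6145935058594), (38.413665771484375, 33.9437141418457), 24.775142669677734)
carton 0.75 [336. 231.] 294 375 171 290
((330.944580078125, 231.29830932617188), (18.945446014404297, 135.31683349609375), 33.86368942260742)
flap 0.62 [332. 227.] 294 375 172 290
can 0.68 [302.  68.] 270 328 33 94
jar 0.87 [143. 250.] 123 180 229 280
```

View pics/w1.png

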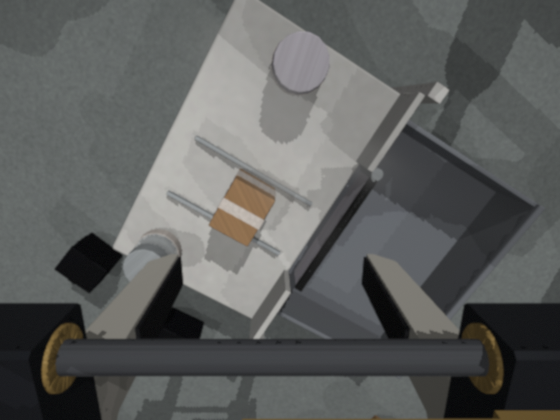

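The wrist view shows the deck, with strip ends at about (196,139)/(309,203) and (169,193)/(278,250). The carton top is at (243,210), the can at (301,62), the jar at (150,255), and the flap runs between (375,175) and (295,290). The network's "carton" at (181,329) is one of the black decoys.

```bash
cat > fit.py <<'E'
from h import *
from scipy.optimize import least_squares
m={k:v for k,v in np.load('w1.npz').items()}
S=np.array([[-150,9,6],[-20,9,6],[-150,-53,6],[-20,-53,6],[-175,-140,0]])/1e3
uv=np.array([[196,139],[309,203],[168,193],[278,250],[116,248]],float)
def W(p,S):
    c,s=np.cos(p[2]),np.sin(p[2]);return np.c_[p[0]+c*S[:,0]-s*S[:,1],p[1]+s*S[:,0]+c*S[:,1],S[:,2]+p[3]]
r=least_squares(lambda p:np.r_[(proj(m,W(p,S))-uv).ravel(),(p[3]-.09)*500],[.552,.058,.124,.09])
p=r.x;print(p.round(4),r.fun.round(1))
im=cv2.imread('pics/w1.png');hsv=cv2.cvtColor(im,cv2.COLOR_BGR2HSV)
k=cv2.inRange(hsv,(5,70,60),(25,255,255));k[:160]=0;k[260:]=0
k=cv2.morphologyEx(k,cv2.MORPH_CLOSE,np.ones((13,13)))
cs=max(cv2.findContours(k,cv2.RETR_EXTERNAL,cv2.CHAIN_APPROX_NONE)[0],key=cv2.contourArea)
rect=cv2.minAreaRect(cs);print(rect)
def sill(u,z):
    d=ray(m,u,p[3]+z)[:2]-p[:2];c,s=np.cos(p[2]),np.sin(p[2]);return (np.array([c*d[0]+s*d[1],-s*d[0]+c*d[1]])*1e3).round(1)
print('carton',sill(rect[0],.05),[sill(u,.05) for u in cv2.boxPoints(rect)])
print('can',sill((301,62),.042),'jar',sill((150,258),.05), 'deckcorner',sill((237,0),0),sill((400,95),.0),'panel ends',sill((375,175),.045))
E
python3 fit.py
```

```text
[0.5502 0.0596 0.1413 0.0824] [-1.2 -0.9  1.5 -0.3 -0.3 -0.3  1.9  1.8 -1.9  0.5 -3.8]
((241.7914581298828, 211.136962890625), (45.192195892333984, 57.35503387451172), 30.141386032104492)
carton [-79.5 -19.6] [array([-100.1,  -45.9]), array([-98.8,   7. ]), array([-59.4,   6.1]), array([-59. , -47.9])]
can [-97.  112.7] jar [-132.  -101.9] deckcorner [-170.9  133.2] [ -0.5 139.4] panel ends [ 6.6 65.9]
```

carry_out --pt "0.0074 -0.0068 0.02 0 0 0" --pt "0.0074 -0.0068 0.05 0 0 0" --pt "0.0074 -0.0068 0.08 0 0 0" --pt "0.0074 -0.0068 0.105 0 0 0" --pt "0.0074 -0.0068 0.12 0 0 0" --pt "0.0074 -0.0068 0.12 0 0 0"

```text
t: 3.6
tool_pos: [0.4783, 0.0583, 0.1478]
orientation: [-1.375, -2.823, 0.001]
force: [-0.3, 0.1, -0.5]
opening: 0.093
gripper_force: 0.0
```

```bash
python3 - <<'E'
from h import *
s,im,m=wrist()
cv2.imwrite('pics/w2.png',im[:,:,::-1]);np.savez('w2.npz',**m)
print(s['t'],s['tool_pos'],s['orientation'],s['force'])
E
```

```text
3.6 [0.47832597 0.05826112 0.14780821] [-1.37516156e+00 -2.82277446e+00  1.26250048e-03] [-0.28771073  0.06167589 -0.48106192]
```

View pics/w2.png

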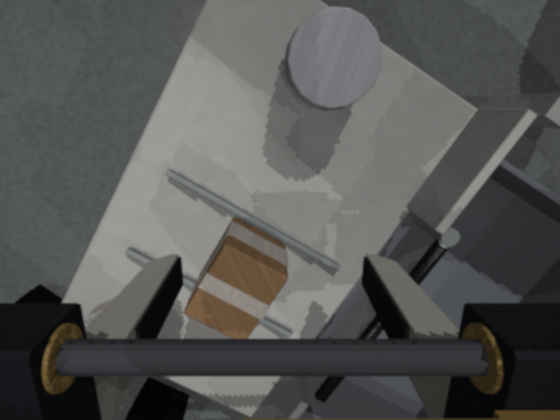

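The closer view shows the strips (left one from (168,173) to (336,268), right one's near end at (128,251)), the carton at (237,280) ahead of the near finger, and the flap from (450,238) to (320,400). The tips are still above everything. I refit with this view.

```bash
python3 - <<'E'
exec(open('fit.py').read().split("im=cv2")[0])
m2={k:v for k,v in np.load('w2.npz').items()}
S2=np.array([[-150,9,6],[-20,9,6],[-150,-53,6],[-20,-53,6],[0,140,0],[5,65,43]])/1e3
uv2=np.array([[168,175],[336,268],[129,251],[290,331],[475,107],[450,237]],float)
r=least_squares(lambda p:np.r_[(proj(m,W(p,S))-uv).ravel(),(proj(m2,W(p,S2))-uv2).ravel(),(p[3]-.09)*1000],p,loss='soft_l1',f_scale=2)
p=r.x;print(p.round(4));print((proj(m2,W(p,S2))-uv2).round(1).tolist())
def sill(X):
    d=X[:2]-p[:2];c,s=np.cos(p[2]),np.sin(p[2]);return (np.array([c*d[0]+s*d[1],-s*d[0]+c*d[1]])*1e3).round(1)
print('carton top corners',[sill(ray(m2,u,p[3]+.05)) for u in [(226,238),(287,277),(246,339),(186,310)]])
st=robot.read_state();R=Ro.from_rotvec(st['orientation']).as_matrix();t=st['tool_pos']
for y in(-.0552,0,.0552):
    X=t+R@[0,y,0];print('finger',sill(X),X.round(4),proj(m2,X))
c,s=np.cos(p[2]),np.sin(p[2]);print('push dir in tool',(R.T@[c,s,0]).round(3),'y dir',(R.T@[-s,c,0]).round(3))
E
```

```text
[0.5502 0.0596 0.1413 0.0824] [-1.2 -0.9  1.5 -0.3 -0.3 -0.3  1.9  1.8 -1.9  0.5 -3.8]
[0.5505 0.0597 0.1435 0.0834]
[[-1.4, -1.6], [1.4, -2.4], [-0.5, -0.0], [1.7, 0.9], [2.4, 2.7], [-9.6, -0.9]]
carton top corners [array([-99.7,   6.7]), array([-59.,   3.]), array([-59.4, -44.6]), array([-99.1, -44.6])]
finger [-118.8  -18.8] [0.4356 0.0241 0.1489] [[166.18581118 272.03375039]]
finger [-70.9   8.7] [0.4791 0.0582 0.1489] [[273.88951301 272.11990746]]
finger [-23.   36.1] [0.5226 0.0922 0.1489] [[381.70487085 272.20615385]]
push dir in tool [-0.497  0.868 -0.   ] y dir [0.868 0.497 0.   ]
```

carry_out --pt "0 0 0.015 0 0 0" --pt "0 0 0.032 0 0 0" --pt "0 0 0.042 0 0 0" --pt "0 0 0.047 0 0 0" --pt "0 0 0.047 0 0 0"

```text
t: 4.28
tool_pos: [0.4789, 0.0577, 0.1012]
orientation: [-1.377, -2.823, 0.001]
force: [-0.5, 0.3, 0.9]
opening: 0.093
gripper_force: 0.0
```

carry_out --pt "-0.002 0.0035 0 0 0 0" --pt "-0.005 0.0087 0 0 0 0" --pt "-0.008 0.014 0 0 0 0" --pt "-0.0115 0.02 0 0 0 0" --pt "-0.015 0.026 0 0 0 0" --pt "-0.0185 0.0323 0 0 0 0" --pt "-0.022 0.0385 0 0 0 0" --pt "-0.0245 0.0428 0 0 0 0" --pt "-0.0245 0.0428 0 0 0 0"

```text
t: 5.4
tool_pos: [0.526, 0.064, 0.1001]
orientation: [-1.375, -2.82, 0.006]
force: [-8.1, -3.7, -0.8]
opening: 0.093
gripper_force: 3.7
```

```bash
python3 - <<'E'
from h import *
s,im,m=wrist()
np.savez('w3.npz',**m)
sc=robot.read_camera('scene')[150:290,180:400]
a=cv2.resize(im[100:],None,fx=.75,fy=.75);b=cv2.resize(sc,None,fx=1.7,fy=1.7,interpolation=cv2.INTER_CUBIC)
c=np.zeros((max(a.shape[0],b.shape[0]),a.shape[1]+b.shape[1],3),np.uint8);c[:a.shape[0],:a.shape[1]]=a;c[:b.shape[0],a.shape[1]:]=b
cv2.imwrite('pics/w3.png',c[:,:,::-1]);print(c.shape,s['t'],s['tool_pos'],s['force'])
E
```

```text
(240, 794, 3) 5.4 [0.52604341 0.06402375 0.10010033] [-8.07665834 -3.69047958 -0.78905346]
```

View pics/w3.png

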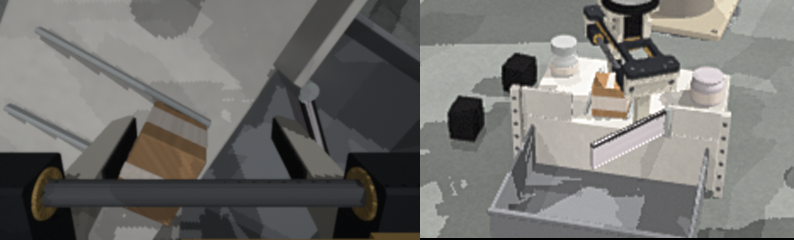

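The wrist and scene views show the flap swung open by the leading finger. The carton is upright in the track behind it, not touching the flap. I continue.

carry_out --pt "-0.003 0.0052 0 0 0 0" --pt "-0.0065 0.0113 0 0 0 0" --pt "-0.01 0.0175 0 0 0 0" --pt "-0.0135 0.0236 0 0 0 0" --pt "-0.017 0.0297 0 0 0 0" --pt "-0.0205 0.0358 0 0 0 0" --pt "-0.024 0.0419 0 0 0 0" --pt "-0.0275 0.048 0 0 0 0" --pt "-0.031 0.0541 0 0 0 0" --pt "-0.032 0.0556 0 0 0 0" --pt "-0.032 0.0556 0 0 0 0" --pt "-0.032 0.0556 0 0 0 0"

```text
t: 7.0
tool_pos: [0.5918, 0.0737, 0.1017]
orientation: [1.377, 2.823, 0.001]
force: [2.4, -3.2, -2.3]
opening: 0.0932
gripper_force: 1.5
```

```bash
python3 - <<'E'
from h import *
s,im,m=wrist()
sc=robot.read_camera('scene')[150:290,180:400]
a=cv2.resize(im[100:],None,fx=.75,fy=.75);b=cv2.resize(sc,None,fx=1.7,fy=1.7,interpolation=cv2.INTER_CUBIC)
c=np.zeros((max(a.shape[0],b.shape[0]),a.shape[1]+b.shape[1],3),np.uint8);c[:a.shape[0],:a.shape[1]]=a;c[:b.shape[0],a.shape[1]:]=b
cv2.imwrite('pics/w4.png',c[:,:,::-1]);print(s['t'],s['tool_pos'],s['force'])
E
```

```text
7.0 [0.59178217 0.07371211 0.10174724] [ 2.3675866  -3.16015816 -2.32268849]
```

View pics/w4.png

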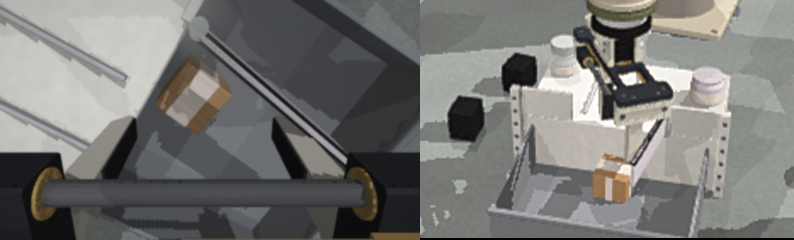

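The carton lies in the bin and the flap is held against the leading finger. I draw back along the same line and then lift.

carry_out --pt "0.003 -0.0052 0 0 0 0" --pt "0.008 -0.014 0 0 0 0" --pt "0.0135 -0.0236 0 0 0 0" --pt "0.019 -0.0332 0 0 0 0" --pt "0.0245 -0.0428 0 0 0 0" --pt "0.03 -0.0524 0 0 0 0" --pt "0.0355 -0.062 0 0 0 0" --pt "0.041 -0.0716 0 0 0 0" --pt "0.0465 -0.0812 0 0 0 0" --pt "0.052 -0.0908 0 0 0 0" --pt "0.0565 -0.0985 0 0 0 0" --pt "0.0565 -0.0985 0 0 0 0"

```text
t: 8.6
tool_pos: [0.4786, 0.0576, 0.1017]
orientation: [1.377, 2.823, 0.0]
force: [-0.4, 0.3, 0.6]
opening: 0.0928
gripper_force: 0.0
```

carry_out --pt "0 0 -0.01 0 0 0" --pt "0 0 -0.03 0 0 0" --pt "0 0 -0.06 0 0 0" --pt "0 0 -0.09 0 0 0" --pt "0 0 -0.12 0 0 0" --pt "0 0 -0.15 0 0 0" --pt "0 0 -0.165 0 0 0" --pt "0 0 -0.165 0 0 0" --pt "0 0 -0.165 0 0 0" --pt "0 0 -0.165 0 0 0" --pt "0 0 -0.165 0 0 0"

```text
t: 9.98
tool_pos: [0.4787, 0.0576, 0.2657]
orientation: [-1.377, -2.822, 0.001]
force: [0.7, 1.0, 0.4]
opening: 0.0928
gripper_force: 0.0
```

```bash
python3 - <<'E'
from h import *
s,im,m=wrist()
sc=robot.read_camera('scene')[150:290,180:400]
a=cv2.resize(im,None,fx=.75,fy=.75);b=cv2.resize(sc,None,fx=1.7,fy=1.7,interpolation=cv2.INTER_CUBIC)
c=np.zeros((max(a.shape[0],b.shape[0]),a.shape[1]+b.shape[1],3),np.uint8);c[:a.shape[0],:a.shape[1]]=a;c[:b.shape[0],a.shape[1]:]=b
cv2.imwrite('pics/w5.png',c[:,:,::-1]);print(s['t'],s['tool_pos'],s['force'])
E
```

```text
9.975 [0.47866877 0.05764948 0.26570765] [0.68771663 1.01570314 0.40832959]
```

View pics/w5.png

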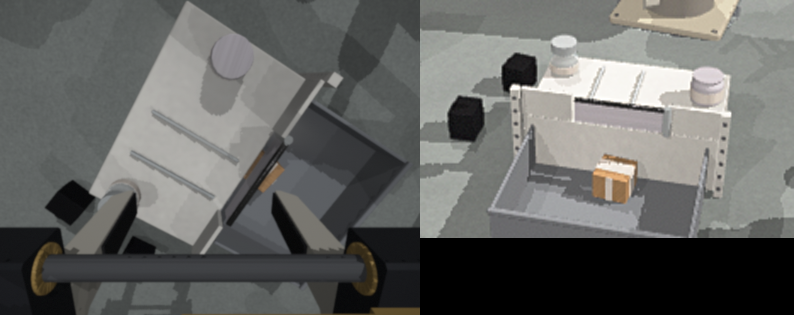

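The carton lies on the bin floor, the flap is shut across the opening, and the can and jar stand where they were.

```bash
python3 -c "
from plant import robot
print(robot.close_job())"
```

```text
the job is handed in; nothing more can be done
None
```

Job handed in at about 10 s: the finger held the flap open while the carton was pushed through into the bin, the flap sprang shut after the fingers drew back, and the can and jar on the deck stayed in place.

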